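Refit the LED module and click the field lens onto a stereo microscope base

ROBOT

A 6-joint arm with a two-finger parallel gripper is mounted at the origin on the work surface. World frame = base frame: x ahead of the robot, y to its left, z up, the work surface at z = 0. Lengths are in m, angles in rad, forces in N, time in s.
With the tool pointing down it reaches from about 0.375 to 0.9 m from the base axis. Payload 3.1 kg.
Tool frame: the origin (TCP) lies at the very end of the fingers, on their centre line; the grasp point (between the pads) lies robot.grasp_offset behind it (robot.grasp_offset is the distance from the TCP to the grasp point, in m); z points along the fingers, y is the direction in which the jaws open and shut (so a half turn about z gives the same grasp; the last joint's range is limited). The gripper opens to 87 mm and grips with 3 to 60 N. Pads are 19 mm wide; open, the fingers measure 117 mm over their backs; the gripper's body (75 mm by 190 mm) begins 51 mm behind the grasp point.
Start: joints at [-1.492, 0.527, 1.433, -0, 1.181, -0.178], TCP at [0.159, -0.604, 0.223] pointing down, gripper open.
Joint ranges: [-3.08, 3.08], [-0.75, 2.2], [0.22, 2.44], [-1.43, 4.57], [0, 2.65], [-2.85, 2.85]. Speed limits (rad/s): [2.79, 2.79, 3.14, 3.14, 3.14, 3.14].

INTERFACE

Orientations are given as a unit quaternion [x, y, z, w].
In Python, from rig import robot gives the robot as it stands.
- The arm moves only by the tool drive_tool, never from a script. Its argument "targets" is one flat list of numbers, 6 for each row, row after row: the shift along the tool's x, y, z in cm, then the turn, a rotation vector about the tool's x, y, z in degrees. A call has 1 to 12 rows; each row is the pose to reach, as a shift and turn from the pose commanded when the call began, along the tool's axes at that moment; what a row does not reach only later rows make up. A row lasts 1/12 s, in which the tool goes at most 41.7 mm and 7.16 degrees, less where a joint would pass 70% of its speed; a pose out of reach is approached as far as the arm can. A call with a gripper value outside its range is refused whole. "grip" is the gripper command: -1 is fully open, 1 is shut, values between are in proportion, set as the call begins (left out, the last holds). The fingers move at their own pace and stop on an object; "squeeze" is the grip in N (left out, the last holds). Time passes only in rows, so rows that repeat a pose let the fingers close. It gives the time, the measured TCP pose, the force and the opening at its end, in the units of the state.
- robot.get_obs(): the state, without advancing time (a new reading comes with each control period).
- robot.camera(name): name is "scene" or "top"; returns (picture, depth): 420x560x3 uint8, red, green, blue; 420x560 float32, m along the optical axis (not along the pixel's ray), 0 where there is no reading.
- robot.calibration(name): a dict with "mtx" (3x3 intrinsics, pixels), "R" (3x3) and "t" (3): a world point X has camera coordinates R X + t. Camera axes: x right, y down, z forward; pixel columns grow to the right and rows downward; lengths in m; the calibration is good to about 2 mm. A picture is of the moment at which its call begins. calibration takes no time and is no camera call.
- robot.hand_in(): hands the job in, once; it reports no verdict.
The state is a dict: "time": time; "q": joint angles; "joint_velocities": joint speeds; "joint_torque": joint torques, N m; "position": TCP position; "tool_rot": TCP orientation; "ft_force": force on the tool from outside, world axes, zero at the start; "moment": the same for the moment, N m; "grip_width": finger opening in m.
Only numpy, scipy, OpenCV 4.12 (cv2) and the standard library are available. Lean on these libraries where they do the work, as an engineer would, in place of code of your own. Each camera call takes 0.05 s, during which the arm holds its last target.

TASK

Put the cleaned lamp back into the stereo microscope base: drop the finned LED module into the socket pocket at the bottom of the lamp well, swing the wire bail with the red sleeve down over the module until it is fully shut, then set the black field lens cell on the well and press it down until it clicks past the spring balls and sits flush. Do not let go after the click: finish while still pressing the lens cell down on the base, with about 10 N or a little more. Leave the other things on the counter where they are.

Things in the scene. Friction and masses are not known exactly. Their poses are not given: they have to be found in the camera images.
- base: Ivory stereo microscope base without pillar and head: fixed box 220 (its x) x 170 (y) x 60 mm high. A round lamp well, 52 mm deep, opens in its top, its axis 22 mm from the middle towards -x; an aluminium pillar socket 34 mm across stands 12 mm proud of the top, 105 mm from the well's axis on the +x side. Origin: centre of the underside, on the counter. Lies turned up to 0.3 rad.
- well (a point): Centre of the lamp well's mouth, level with the base's top, 60 mm above the counter; axes as the base. Bore 93 mm, chamfered 2 mm. Three spring balls in its wall, 5 mm down, catch the lens cell's bead: going in, they resist from about 8 mm above home, peak at about 12 N near 5 mm, then the force drops suddenly (the click), and the last 3 mm go easily until the flange meets the base.
- pocket (a point): Centre of the socket pocket's floor at the bottom of the well, 10 mm above the counter, on the well's axis; axes as the base. Pocket 40 mm (x) x 32 mm (y), 10 mm deep; sloping lead-ins around it reach 13 mm above its floor, so fingers holding the module's y faces must stay over 14 mm above the floor. From each of these faces to the well's wall there are 31 mm.
- led: LED module: finned aluminium block, white top with a small yellow LED, 36 mm (its x) x 28 mm (y) x 30 mm high, about 90 g, loose and upright on the counter. Origin: centre of its underside. It fits the pocket either way round (its x along or against the pocket's x) and must go right down onto the floor; its top is then 40 mm above the counter.
- bail (a joint): Angle (rad) of the steel wire bail, the socket's locking lever: 0 is shut (level, 1 mm above the seated module), 1.57 straight up; it starts folded back past upright, 1.8 to 2.2 (stop at 2.3). A little stiff (about 1 N at the bar), it stays where it is left. It cannot shut if the module is not down, and when open it is in the way of the lens cell.
- bail_hinge (a point): Midpoint of the bail's hinge line, which runs along the base's y: 26 mm from the well's axis on the base's +x side, 43.5 mm above the counter; axes as the base.
- bail_bar (a point): Middle of the bail's crossbar (red sleeve 7 mm thick, 18 mm long). The bail is a U of 5 mm wire, 22 mm wide; the bar runs along the base's y, 41 mm from the hinge line. Open, it stands 33 to 40 mm above the hinge and leans to the base's +x. To shut, it swings up, over to the base's -x and down to the hinge's height, 15 mm past the well's axis.
- cell: Black field lens cell with a pale lens, round, about 180 g, upright on the counter: plug 13 mm deep with a bead 90 mm across (tapering to 82 at its foot), flange 104 mm across from 13 to 17 mm, ribbed collar 48 mm across from 17 to 37 mm to take it by. Any turn will do. Origin: centre of its underside. Home, the flange lies on the base and the underside is 13 mm below the well's mouth.
- eyepiece: Chrome eyepiece standing on the counter, 38 mm across, 58 mm high. Leave it alone. Origin: centre of its underside.
- objective: Black anodised objective standing on its brass thread, 25 mm across, 46 mm high. Leave it alone. Origin: centre of its underside.
- blower: Black rubber dust blower bulb standing with its nozzle up, 62 mm across, 118 mm high. Leave it alone. Origin: centre of its underside.
- petri_lid: Glass petri dish lid lying open side up, 94 mm across, 14 mm high. Leave it alone. Origin: centre of its underside.
- lens_cap: Brass lens cap lying on the counter, 39 mm across, 11 mm high. Leave it alone. Origin: centre of its underside.
There are look-alikes about, which are no part of the job. Several things have the shape of the cell; the one meant has the colours described above.

How it is judged:
By the outcome, as a careful person would: the job done as asked, in the order asked, and still so for the second after the job is handed in, while the arm keeps its last pose, push and grip.
It also fails if it takes over 64 s, if anything falls off the work surface, if the arm or the gripper's body presses on something with over 40 N, if the wrist force passes 120 N, or if a joint passes its speed limit or range.

## Working session

There is one attempt and no reset: what is moved stays moved. The work goes in short steps, Python scripts to look and compute and a tool call to move; the robot and the scene stay as the last step left them, time stands still between calls to the robot, and variables do not carry over. Pictures are saved under pics/ and viewed, and the job is handed in when it is done.

Besides the shell and the picture viewer there is one more tool, called after "Emit:" by a JSON object that holds its "name" and its "arguments", one argument or row to a line. drive_tool: Moves the arm, as the interface text tells. Its arguments: {"type":"object","properties":{"targets":{"type":"array","items":{"type":"number"}},"grip":{"type":"number"},"squeeze":{"type":"number"}},"required":["targets"]}

```bash
ls; mkdir -p pics
python3 - <<'E'
from rig import robot
import cv2,numpy as np
for n in("scene","top"):
    p,d=robot.camera(n); cv2.imwrite(f"pics/{n}0.png",p[:,:,::-1]); np.savez(f"{n}0.npz",p=p,d=d)
    c=robot.calibration(n); print(n,c)
print(robot.get_obs()); print(robot.grasp_offset)
E
```

```text
pics
scene {'mtx': array([[456.91351974,   0.        , 278.3128584 ],
       [  0.        , 456.91351974, 206.48928142],
       [  0.        ,   0.        ,   1.        ]]), 'R': array([[-7.37678905e-01,  6.75151606e-01, -3.75896180e-04],
       [ 3.88552818e-01,  4.24082115e-01, -8.18034881e-01],
       [-5.52138153e-01, -6.03593131e-01, -5.75168490e-01]]), 't': array([ 0.36019267, -0.15361352,  1.50691704])}
top {'mtx': array([[505.50297343,   0.        , 276.78562903],
       [  0.        , 505.50297343, 213.56171966],
       [  0.        ,   0.        ,   1.        ]]), 'R': array([[-1.97828276e-03, -9.99917718e-01,  1.26745625e-02],
       [-9.85767548e-01, -1.80659009e-04, -1.68113975e-01],
       [ 1.68102432e-01, -1.28267494e-02, -9.85686079e-01]]), 't': array([-0.01480578,  0.49807442,  1.74518673])}
{'time': 0.1, 'q': array([-1.49151954e+00,  5.28398803e-01,  1.43374292e+00, -2.00311671e-05,
        1.18138947e+00, -1.78482557e-01]), 'joint_velocities': array([-0.00062493, -0.00051414, -0.0033096 ,  0.00111876,  0.00066202,
        0.00149871]), 'joint_torque': array([-3.04273672e-04, -4.40986955e+01, -1.77150661e+01,  6.34940690e-02,
        5.33922378e-02, -4.86449528e-05]), 'position': array([ 0.15930346, -0.60369371,  0.22166369]), 'tool_rot': array([ 9.91705548e-01,  1.28526909e-01,  3.88079666e-05, -9.68532486e-04]), 'ft_force': array([ 0.19175125,  0.57413981, -0.74778733]), 'moment': array([-0.0069066 ,  0.03075882,  0.03553962]), 'grip_width': 0.08697780268220588}
0.0187
```

View pics/scene0.png

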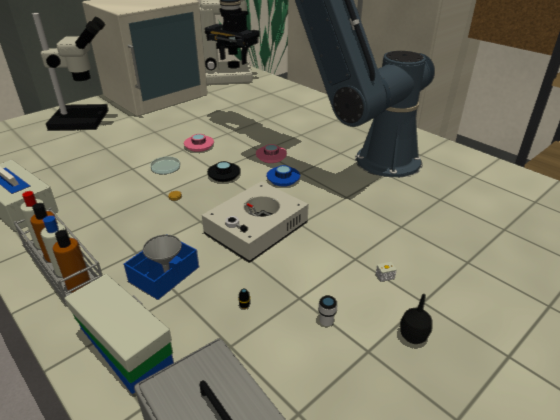

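View pics/top0.png

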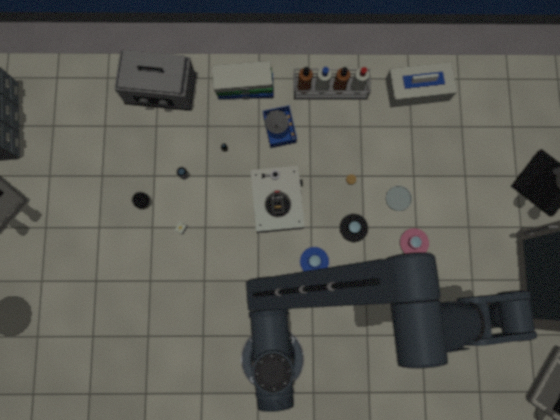

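In the top view, the lens-cell shapes are black (354,227), blue (314,261) and pink (414,242). A second pink one shows at (270,154) in the scene view, under the arm. The black one with a pale lens fits the description, and I'll confirm it in a crop. The LED is at (180,228), the base at (278,198).

```bash
cat > h.py <<'E'
import numpy as np,cv2
from rig import robot
def load(n,k=0):
    z=np.load(f"{n}{k}.npz"); return z['p'],z['d']
def snap(n,k):
    p,d=robot.camera(n); np.savez(f"{n}{k}.npz",p=p,d=d); return p,d
def ray(n,uv,z):
    c=robot.calibration(n);K,R,t=c['mtx'],c['R'],c['t']
    uv=np.atleast_2d(uv).astype(float)
    d=np.c_[(uv-K[:2,2])/[K[0,0],K[1,1]],np.ones(len(uv))]@R   # rows R^T d
    o=-R.T@t
    return o+d*((z-o[2])/d[:,2])[:,None]
def proj(n,X):
    c=robot.calibration(n); q=np.atleast_2d(X)@c['R'].T+c['t']; q=q@c['mtx'].T; return q[:,:2]/q[:,2:]
def cloud(n,d):
    c=robot.calibration(n);K,R,t=c['mtx'],c['R'],c['t']
    v,u=np.mgrid[:d.shape[0],:d.shape[1]]
    P=np.stack([(u-K[0,2])/K[0,0]*d,(v-K[1,2])/K[1,1]*d,d],-1)
    return (P-t)@R
def crop(p,x,y,w,h,s,f):
    cv2.imwrite(f,cv2.resize(p[y:y+h,x:x+w,::-1],None,fx=s,fy=s,interpolation=cv2.INTER_CUBIC))
E
python3 - <<'E'
from h import *
p,d=load("top"); s,_=load("scene")
a=cv2.resize(p[150:280,240:380],None,fx=4,fy=4,interpolation=cv2.INTER_CUBIC)
b=cv2.resize(s[130:270,180:320],None,fx=4,fy=4,interpolation=cv2.INTER_CUBIC)
crop(p,240,150,140,130,4,"pics/c1.png");crop(s,150,130,170,140,4,"pics/c2.png");crop(p,160,205,45,45,10,"pics/c3.png");crop(s,360,250,50,40,10,"pics/c4.png")
E
```

```text
(no output)
```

View pics/c1.png

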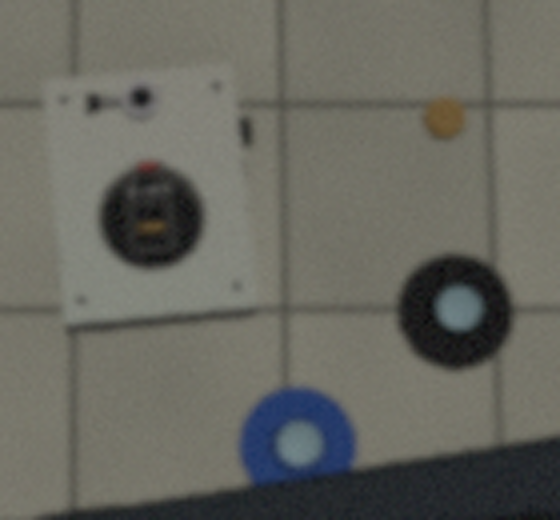

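View pics/c2.png

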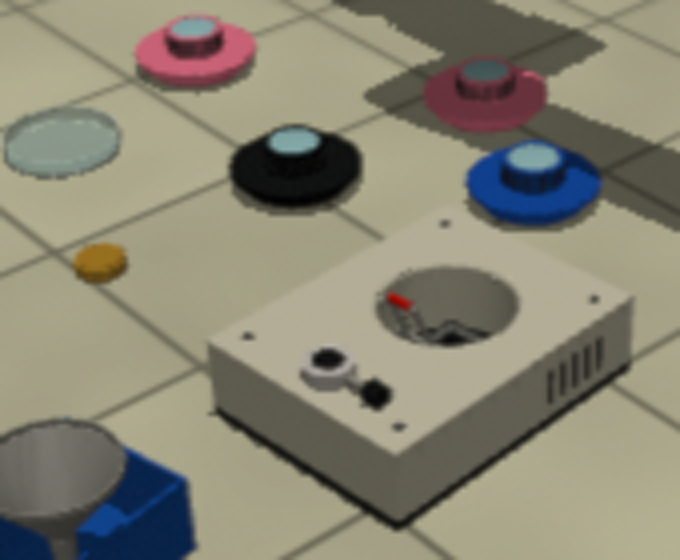

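View pics/c3.png

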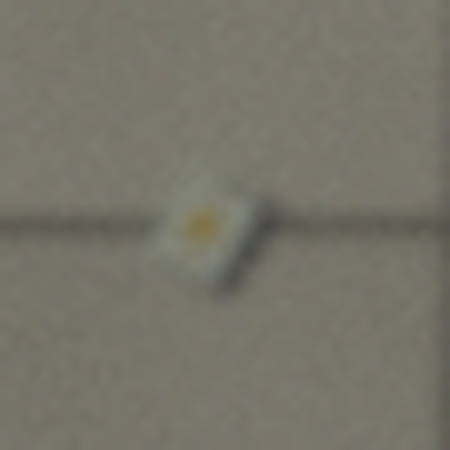

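View pics/c4.png

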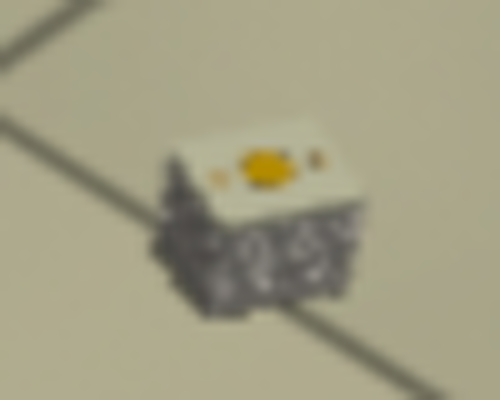

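Run:
```python
from h import *
def base(n):
    p,d=load(n);C=cloud(n,d)
    m=((abs(C[...,2]-.06)<.012)&(d>0)&(C[...,0]>.35)&(C[...,0]<.72)&(C[...,1]>-.16)&(C[...,1]<.12)).astype(np.uint8)
    l=cv2.connectedComponentsWithStats(m)[1]; st=cv2.connectedComponentsWithStats(m)[2]
    i=1+np.argmax(st[1:,4]); m=(l==i).astype(np.uint8); print(n,st[i],'z med',np.median(C[m>0][:,2]), np.std(C[m>0][:,2]))
    cs,h=cv2.findContours(m,cv2.RETR_CCOMP,cv2.CHAIN_APPROX_NONE)
    o=max((c for c,hh in zip(cs,h[0]) if hh[3]<0),key=len)[:,0]
    O=ray(n,o,.06)[:,:2]; r=cv2.minAreaRect((O*1000).astype(np.float32)); print(' rect',r)
    print(cv2.boxPoints(r).tolist())
    for c,hh in zip(cs,h[0]):
        if hh[3]>=0 and len(c)>15:
            W=ray(n,c[:,0],.06)[:,:2]*1000; e=cv2.fitEllipse(W.astype(np.float32)); print(' hole',len(c),e, cv2.minEnclosingCircle(W.astype(np.float32)))
base("scene");base("top")
def flat(n,zt,tol,x,y,r,name):
    p,d=load(n);C=cloud(n,d)
    m=(abs(C[...,2]-zt)<tol)&(d>0)&(np.hypot(C[...,0]-x,C[...,1]-y)<r)
    v,u=np.nonzero(m); W=(ray(n,np.c_[u,v],zt)[:,:2]*1000).astype(np.float32)
    print(name,n,len(W),W.mean(0),'z',np.median(C[m][:,2]),cv2.minAreaRect(W),cv2.minEnclosingCircle(W))
for n,uv in(("top",(180,228)),("scene",(386,268))):
    x,y=ray(n,uv,.03)[0,:2]; print(x,y); flat(n,.03,.006,x,y,.04,"led")
for n,uv in(("top",(354,227)),("scene",(224,168))):
    x,y=ray(n,uv,.037)[0,:2]; print(x,y); flat(n,.017,.006,x,y,.07,"flange"); flat(n,.037,.006,x,y,.05,"collar")
```

```text
scene [ 202  181  107   67 3139] z med 0.05827720382995116 0.0035100036717405888
 rect ((558.478515625, -9.162246704101562), (229.31509399414062, 180.03163146972656), 5.371195316314697)
[[435.898193359375, 69.72547912597656], [452.7506103515625, -109.51565551757812], [681.058837890625, -88.04997253417969], [664.2064208984375, 91.191162109375]]
 hole 93 ((536.3347778320312, -10.912458419799805), (82.35205078125, 90.75806427001953), 29.513790130615234) ((535.8592529296875, -13.056005477905273), 47.07826232910156)
top [ 250  166   54   65 2384] z med 0.059133666160535725 0.004500503198040744
 rect ((551.216796875, -16.180435180664062), (221.9368133544922, 172.61245727539062), 5.430501461029053)
[[432.57861328125, 59.23656463623047], [448.914306640625, -112.60115814208984], [669.85498046875, -91.5974349975586], [653.519287109375, 80.24028778076172]]
 hole 88 ((528.9931640625, -16.33751106262207), (92.74080657958984, 95.88253021240234), 126.98626708984375) ((532.2015380859375, -15.748055458068848), 51.3039665222168)
 hole 24 ((634.6530151367188, -8.104971885681152), (20.10172462463379, 35
[... 906 characters left out ...]
98163 -287.51352] z 0.035916423597656205 ((450.50726318359375, -286.3951416015625), (47.680660247802734, 52.927303314208984), 55.3173942565918) ((445.5907897949219, -289.0901184082031), 30.467187881469727)
0.46578024190625167 -0.2694855684325026
flange scene 330 [ 463.33218 -275.45016] z 0.015520389500531601 ((460.37774658203125, -281.6794738769531), (90.47868347167969, 102.00555419921875), 51.45815658569336) ((457.8561096191406, -284.8569641113281), 53.49085235595703)
collar scene 111 [ 457.1954  -284.84723] z 0.03513193863243282 ((455.8358154296875, -285.4076232910156), (50.43730926513672, 46.16070556640625), 52.37607192993164) ((458.8815612792969, -286.59625244140625), 27.247913360595703)
```

Run:
```python
from h import *
c=np.array([[378,265],[391.2,262],[396.5,269.5],[382.5,272.2]]); W=ray("scene",c,.03)[:,:2]*1000
print(W,W.mean(0)); e=np.diff(np.r_[W,W[:1]],axis=0); print(np.linalg.norm(e,axis=1),np.degrees(np.arctan2(e[:,1],e[:,0])))
# yellow LED blob
for n,(x,y) in(("scene",(386,267)),("top",(180,228))):
    p,_=load(n); q=p[y-8:y+9,x-8:x+9].astype(float); s=np.clip((q[...,0]+q[...,1])/2-q[...,2]-35 if n=="scene" else (q[...,0]+q[...,1])/2-q[...,2]-25,0,None)
    v,u=np.mgrid[:17,:17]; uv=((u*s).sum()/s.sum()+x-8,(v*s).sum()/s.sum()+y-8); print(n,s.max(),uv,ray(n,uv,.03))
# dark/pale: collar lens top z=.037, and eyepiece/blower
for n,uv,z in(("top",(141,200),.03),("top",(182,173),.058),("top",(224,147),.046),("scene",(327,300),.058),("scene",(421,297),.118),("top",(278,204),.06)):
    print(n,uv,ray(n,uv,z))
for n,(x,y) in(("scene",(224,165)),("top",(355,227))):
    p,_=load(n); m=np.zeros(p.shape[:2],np.uint8); q=p[y-12:y+13,x-12:x+13]; m[y-12:y+13,x-12:x+13]=(q[...,2]>90)&(q[...,2].astype(int)>q[...,0])
    v,u=np.nonzero(m); print(n,'lens',len(u),u.mean(),v.mean(),ray(n,(u.mean(),v.mean()),.037))
# red sleeve
for n,(x,y) in(("scene",(249,205)),("top",(277,192))):
    p,_=load(n); q=p[y-8:y+9,x-8:x+9].astype(int); m=(q[...,0]>q[...,1]+35)&(q[...,0]>q[...,2]+35)
    v,u=np.nonzero(m); print(n,'red',len(u),u.mean()+x-8,v.mean()+y-8,[ray(n,(u.mean()+x-8,v.mean()+y-8),z)[0].round(4) for z in(.077,.081,.084)])
```

```text
[[463.66038075 311.0953848 ]
 [432.99284541 325.38145165]
 [444.88231742 348.59957784]
 [475.39803154 332.60341947]] [454.23339378 329.41995844]
[33.83178135 26.08526267 34.45411282 24.50240807] [ 155.02216322   62.88405117  -27.66326469 -118.62276755]
scene 124.5 (np.float64(386.1867179980751), np.float64(266.4260506897658)) [[0.4537539  0.32665584 0.03      ]]
top 22.0 (np.float64(179.84285714285716), np.float64(227.0857142857143)) [[0.45158161 0.3274726  0.03      ]]
top (141, 200) [[0.54910344 0.46854708 0.03      ]]
top (182, 173) [[0.64115641 0.32064165 0.058     ]]
top (224, 147) [[0.74078069 0.17459687 0.046     ]]
scene (327, 300) [[0.65030262 0.32225987 0.058     ]]
scene (421, 297) [[0.56108962 0.47056706 0.118     ]]
top (278, 204) [[ 0.52910054 -0.01935827  0.06      ]]
scene lens 63 222.93650793650792 164.57142857142858 [[ 0.45560138 -0.28846866  0.037     ]]
top lens 84 354.32142857142856 226.5952380952381 [[ 0.45223074 -0.28957422  0.037     ]]
scene red 19 249.42105263157896 204.73684210526315 [array([ 0.5687, -0.0208,  0.077 ]), array([ 0.5723, -0.0163,  0.081 ]), array([ 0.5749, -0.0129,  0.084 ])]
top red 2 276.5 191.0 [array([ 0.5721, -0.014 ,  0.077 ]), array([ 0.5712, -0.0139,  0.081 ]), array([ 0.5706, -0.0139,  0.084 ])]
```

```bash
cat >> h.py <<'E'
from scipy.spatial.transform import Rotation as Ro
def goals(*G):
    o=robot.get_obs(); R=Ro.from_quat(o['tool_rot']); M=R.as_matrix()
    print('t',round(o['time'],2),'pos',o['position'].round(4),'phi',np.degrees(np.arctan2(M[1,0],M[0,0])).round(2),'tilt',(M[:,2]).round(4),'F',o['ft_force'].round(1),'w',round(o['grip_width'],4))
    for x,y,z,ph in G:
        a=np.radians(ph); T=np.array([[np.cos(a),np.sin(a),0],[np.sin(a),-np.cos(a),0],[0,0,-1]]).T
        T=np.array([[np.cos(a),np.sin(a),0],[np.sin(a),-np.cos(a),0],[0,0,-1.]])
        print('shift cm',(R.inv().apply(np.array([x,y,z])-o['position'])*100).round(2),'rot',np.degrees((R.inv()*Ro.from_matrix(T)).as_rotvec()).round(2))
E
python3 -c "
from h import *
goals((.5,-.25,.22,80),(.4527,.3273,.12,153.8))"
```

```text
t 0.1 pos [ 0.1593 -0.6037  0.2217] phi 14.77 tilt [-2.0e-04  1.9e-03 -1.0e+00] F [ 0.2  0.6 -0.7] w 0.087
shift cm [ 41.96 -25.52   0.23] rot [ -0.09  -0.08 -65.23]
shift cm [ 52.1  -82.52  10.34] rot [-3.0000e-02 -1.4000e-01 -1.3903e+02]
```

Emit:
{"name": "drive_tool", "arguments": {
  "targets": [42,-25.5,0,0,0,-65,42,-25.5,0,0,0,-65,42,-25.5,0,0,0,-65,42,-25.5,0,0,0,-65,42,-25.5,0,0,0,-65,42,-25.5,0,0,0,-65,42,-25.5,0,0,0,-65,42,-25.5,0,0,0,-65,42,-25.5,0,0,0,-65,42,-25.5,0,0,0,-65,42,-25.5,0,0,0,-65,42,-25.5,0,0,0,-65],
  "grip": -1
}}

```text
time: 1.1
position: [0.5019, -0.2479, 0.2223]
tool_rot: [0.767, 0.642, 0.0, -0.0]
ft_force: [0.1, -0.9, 0.1]
grip_width: 0.0871
```

```bash
python3 -c "
from h import *
goals((.4527,.3273,.12,153.8))"
```

```text
t 1.1 pos [ 0.5019 -0.2479  0.2223] phi 79.84 tilt [-2.e-04  1.e-03 -1.e+00] F [ 0.1 -0.9  0.1] w 0.0871
shift cm [ 55.74 -14.98  10.29] rot [ 2.000e-02 -6.000e-02 -7.396e+01]
```

Emit:
{"name": "drive_tool", "arguments": {
  "targets": [55.7,-15,6,0,0,-74,55.7,-15,6,0,0,-74,55.7,-15,6,0,0,-74,55.7,-15,6,0,0,-74,55.7,-15,6,0,0,-74,55.7,-15,6,0,0,-74,55.7,-15,6,0,0,-74,55.7,-15,6,0,0,-74,55.7,-15,6,0,0,-74,55.7,-15,6,0,0,-74,55.7,-15,6,0,0,-74,55.7,-15,6,0,0,-74]
}}

```text
time: 2.1
position: [0.4577, 0.2468, 0.1704]
tool_rot: [0.226, 0.974, -0.0, -0.0]
ft_force: [1.2, -0.1, 0.9]
grip_width: 0.0871
```

Emit:
{"name": "drive_tool", "arguments": {
  "targets": [0,0,0,0,0,0,0,0,0,0,0,0,0,0,0,0,0,0,0,0,0,0,0,0]
}}

```text
time: 2.43
position: [0.4585, 0.2437, 0.1707]
tool_rot: [0.228, 0.974, -0.0, -0.0]
ft_force: [-0.2, 0.9, 0.3]
grip_width: 0.0872
```

Run:
```python
from h import *
goals((.4527,.3273,.07,153.8))
s,d=snap("scene",1); crop(s,330,200,110,90,7,"pics/s1.png")
t,d=snap("top",1); crop(t,130,180,110,90,7,"pics/t1.png")
```

```text
t 2.43 pos [0.4585 0.2437 0.1707] phi 153.69 tilt [-6.e-04 -5.e-04 -1.e+00] F [-0.2  0.9  0.3] w 0.0872
shift cm [ 4.23  7.24 10.07] rot [-0.04 -0.02 -0.11]
```

View pics/s1.png

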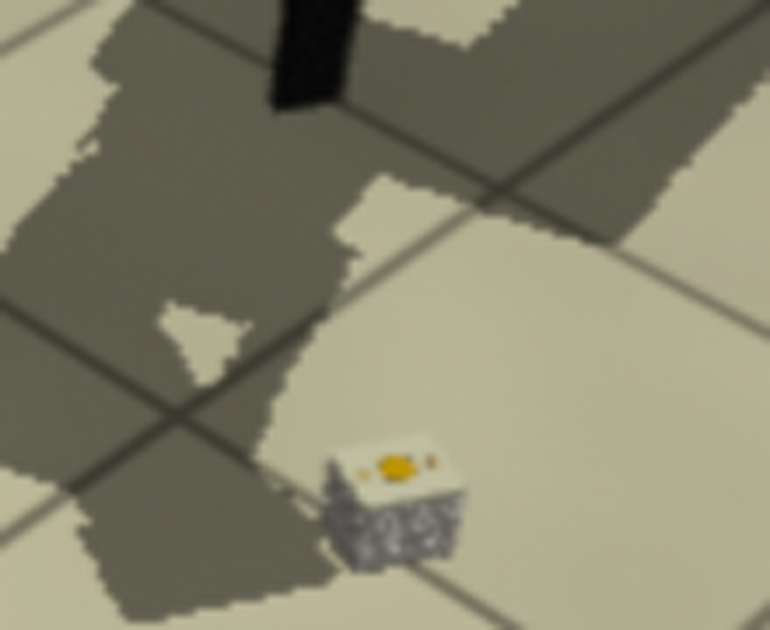

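The crop shows the LED module at scene pixel (386,267) and one fingertip's lower edge at about (373.6,215). I'll use that fingertip to check the camera bias against the arm's reading.

Run:
```python
from h import *
p=np.array([.4585,.2437,.1707]);a=np.radians(63.7);b=np.radians(153.7)
j=np.array([np.cos(a),np.sin(a),0]);k=np.array([np.cos(b),np.sin(b),0])
for s in(-1,1): print(proj("scene",p+.0585*j+s*.0095*k), proj("scene",p+.0435*j+s*.0095*k))
print(ray("scene",[(368.9,215.3),(378.3,214.4)],.1707), p+.0585*j-.0095*k,p+.0585*j+.0095*k)
```

```text
[[370.4230399  216.99640695]] [[367.3434097  212.97496487]]
[[378.65359919 215.50554008]] [[375.48825916 211.51989872]]
[[0.49050123 0.2859831  0.1707    ]
 [0.4732567  0.29740659 0.1707    ]] [0.49293629 0.29193528 0.1707    ] [0.47590304 0.30035363 0.1707    ]
```

View pics/t1.png

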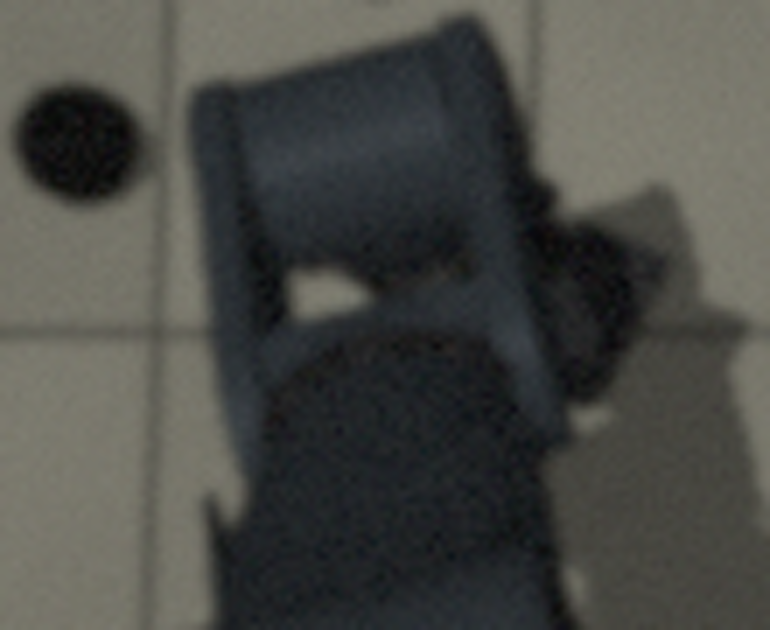

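Emit:
{"name": "drive_tool", "arguments": {
  "targets": [4.2,7.2,10,0,0,0,4.2,7.2,10,0,0,0,4.2,7.2,10,0,0,0,4.2,7.2,10,0,0,0,4.2,7.2,10,0,0,0,4.2,7.2,10,0,0,0]
}}

```text
time: 3.03
position: [0.4532, 0.327, 0.0711]
tool_rot: [0.227, 0.974, -0.0, -0.0]
ft_force: [0.8, 0.3, -0.5]
grip_width: 0.0871
```

Run:
```python
from h import *
goals((.4527,.3273,.017,153.8))
s,d=snap("scene",2); crop(s,340,200,100,90,7,"pics/s2.png")
```

```text
t 3.03 pos [0.4532 0.327  0.0711] phi 153.73 tilt [-2.e-04 -6.e-04 -1.e+00] F [ 0.8  0.3 -0.5] w 0.0871
shift cm [0.05 0.01 5.41] rot [-0.03  0.01 -0.07]
```

View pics/s2.png

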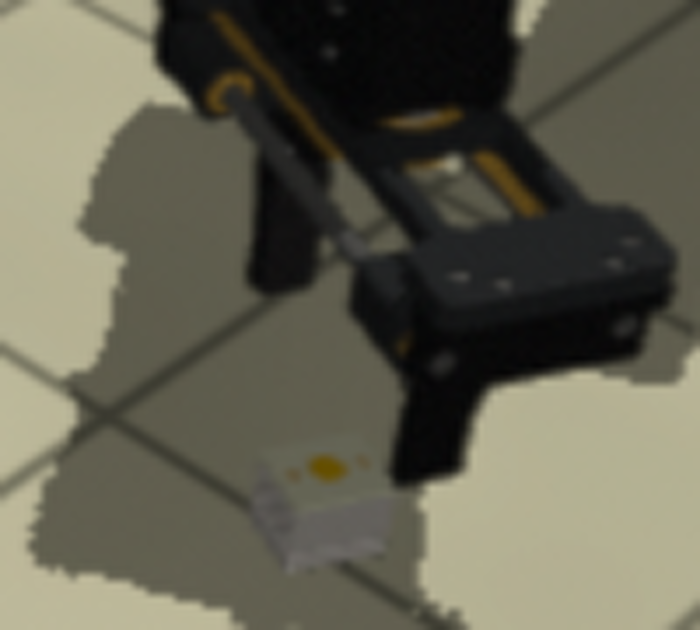

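Run:
```python
from h import *
p=robot.get_obs()['position'];a=np.radians(63.7);b=np.radians(153.7)
j=np.array([np.cos(a),np.sin(a),0]);k=np.array([np.cos(b),np.sin(b),0])
f=lambda q:((q-[340,200]+.5)*7-.5).round(1)
for s in(-1,1): print('near outer',f(proj("scene",p+.0585*j+s*.0095*k)),'far inner',f(proj("scene",p-.0435*j+s*.0095*k)))
```

```text
near outer [[407.2 498.2]] far inner [[256.8 292.2]]
near outer [[463.4 486.2]] far inner [[309.4 281.9]]
```

The fingertips match their predicted pixels to about 1–2 px, so calibration is good. The module at (325,470) in the crop lies between the fingers, so I'll descend.

Emit:
{"name": "drive_tool", "arguments": {
  "targets": [0,0,3,0,0,0,0,0,5.4,0,0,0,0,0,5.4,0,0,0,0,0,5.4,0,0,0]
}}

```text
time: 3.42
position: [0.4531, 0.3269, 0.0177]
tool_rot: [0.228, 0.974, -0.0, -0.0]
ft_force: [-0.7, -0.2, 0.2]
grip_width: 0.0871
```

Emit:
{"name": "drive_tool", "arguments": {
  "targets": [0,0,0,0,0,0,0,0,0,0,0,0,0,0,0,0,0,0,0,0,0,0,0,0,0,0,0,0,0,0,0,0,0,0,0,0,0,0,0,0,0,0,0,0,0,0,0,0],
  "grip": 1,
  "squeeze": 20
}}

```text
time: 4.08
position: [0.4525, 0.3281, 0.0168]
tool_rot: [0.227, 0.974, -0.0, -0.0]
ft_force: [0.2, 0.9, -0.9]
grip_width: 0.0416
```

Run:
```python
from h import *
goals((.4527,.3273,.15,153.8),(.5303,-.018,.15,185.4))
```

```text
t 4.08 pos [0.4525 0.3281 0.0168] phi 153.78 tilt [-1.e-04 -0.e+00 -1.e+00] F [ 0.2  0.9 -0.9] w 0.0416
shift cm [ -0.05  -0.06 -13.32] rot [-0.   -0.   -0.02]
shift cm [-22.27 -27.61 -13.32] rot [-0.000e+00 -1.000e-02 -3.162e+01]
```

Emit:
{"name": "drive_tool", "arguments": {
  "targets": [0,0,0,0,0,0,0,0,0,0,0,0,0,0,0,0,0,0,0,0,0,0,0,0,0,0,0,0,0,0]
}}

```text
time: 4.5
position: [0.4525, 0.3279, 0.0167]
tool_rot: [0.227, 0.974, -0.0, -0.0]
ft_force: [-0.4, -1.0, 0.2]
grip_width: 0.0276
```

Run:
```python
from h import *
goals((.5303,-.018,.15,185.4))
```

```text
t 4.5 pos [0.4525 0.3279 0.0167] phi 153.77 tilt [-4.e-04 -2.e-04 -1.e+00] F [-0.4 -1.   0.2] w 0.0276
shift cm [-22.27 -27.6  -13.32] rot [-2.000e-02 -2.000e-02 -3.163e+01]
```

Emit:
{"name": "drive_tool", "arguments": {
  "targets": [0,0,-4,0,0,0,0,0,-8,0,0,0,0,0,-12,0,0,-5,-22.3,-27.6,-13.3,0,0,-31.6,-22.3,-27.6,-13.3,0,0,-31.6,-22.3,-27.6,-13.3,0,0,-31.6,-22.3,-27.6,-13.3,0,0,-31.6,-22.3,-27.6,-13.3,0,0,-31.6,-22.3,-27.6,-13.3,0,0,-31.6,-22.3,-27.6,-13.3,0,0,-31.6,-22.3,-27.6,-13.3,0,0,-31.6,-22.3,-27.6,-13.3,0,0,-31.6]
}}

```text
time: 5.5
position: [0.5309, -0.0204, 0.1499]
tool_rot: [-0.047, 0.999, -0.0, 0.0]
ft_force: [0.6, 1.2, -1.7]
grip_width: 0.028
```

Emit:
{"name": "drive_tool", "arguments": {
  "targets": [0,0,0,0,0,0,0,0,0,0,0,0]
}}

```text
time: 5.67
position: [0.5314, -0.0205, 0.1498]
tool_rot: [-0.044, 0.999, -0.0, 0.0]
ft_force: [-0.8, 0.4, -0.9]
grip_width: 0.0281
```

Run:
```python
from h import *
goals((.5303,-.018,.11,185.4))
s,d=snap("scene",3); crop(s,190,110,140,140,4,"pics/s3.png")
```

```text
t 5.67 pos [ 0.5314 -0.0205  0.1498] phi -174.9 tilt [ 8.e-04 -0.e+00 -1.e+00] F [-0.8  0.4 -0.9] w 0.0281
shift cm [0.09 0.26 3.98] rot [-0.    0.05 -0.3 ]
```

View pics/s3.png

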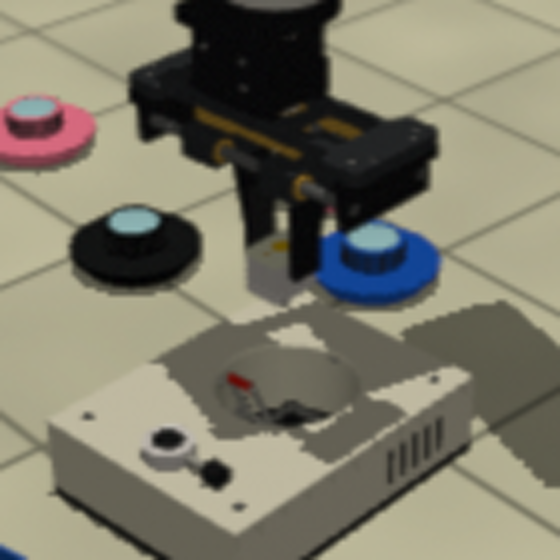

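Run:
```python
from h import *
c=np.array([[377,303],[519,303],[448,265],[448,346],[395,281],[500,281],[395,327]],float); uv=(c+.5)/4-.5+[150,130]
W=(ray("scene",uv,.06)[:,:2]*1000); print(W)
from scipy.optimize import least_squares
r=least_squares(lambda p:np.hypot(W[:,0]-p[0],W[:,1]-p[1])-p[2],[530,-18,47]);print(r.x,r.fun.round(1))
# top: dark disc centroid at floor-level mix; use gradient: dark threshold contour
for n in("top","scene"):
    p,_=load(n); g=cv2.cvtColor(p,cv2.COLOR_RGB2GRAY).astype(float)
    cx,cy=proj(n,[.5303,-.018,.06])[0]
    # radial edge search along world directions
    P=[]
    for th in np.arange(0,2*np.pi,np.pi/24):
        rr=np.arange(.034,.062,.0005); X=np.c_[.5303+rr*np.cos(th),-.018+rr*np.sin(th),0*rr+.06]
        q=proj(n,X).astype(np.float32); v=cv2.remap(g.astype(np.float32),q[:,0].reshape(1,-1),q[:,1].reshape(1,-1),cv2.INTER_LINEAR)[0]
        dv=np.gradient(cv2.GaussianBlur(v.reshape(1,-1),(0,0),3)[0]); i=np.argmax(dv)
        if dv[i]>.5 and 2<i<len(rr)-3: P.append(X[i,:2]*1000)
    P=np.array(P); r=least_squares(lambda p:np.hypot(P[:,0]-p[0],P[:,1]-p[1])-p[2],[530,-18,47],loss='soft_l1');print(n,len(P),r.x,np.abs(r.fun).mean())
```

```text
[[566.13794993 -47.57897317]
 [498.05147437  14.80361426]
 [503.0748153  -50.05966886]
 [562.92156089  19.38464323]
 [541.36389698 -59.32529699]
 [490.13882014 -12.39023808]
 [574.49644102 -18.9859349 ]]
[532.67500487 -15.36413282  44.78243035] [ 1.7  1.1  0.8  1.3  0.  -2.1 -2.8]
top 48 [530.23158676 -17.42480026  45.25464348] 0.7122651590566519
scene 48 [533.98666362 -15.26283975  45.92856092] 0.9306153315720218
```

Emit:
{"name": "drive_tool", "arguments": {
  "targets": [0,0.33,2,0,0,-0.3,0,0.33,5,0,0,-0.3,0,0.33,8,0,0,-0.3,0,0.33,10,0,0,-0.3,0,0.33,10,0,0,-0.3]
}}

```text
time: 6.13
position: [0.5265, -0.0122, 0.0462]
tool_rot: [-0.051, 0.999, 0.001, -0.005]
ft_force: [-0.3, 0.8, -1.2]
grip_width: 0.0276
```

Run:
```python
from h import *
goals((.5313,-.0172,.027,185.4))
s,d=snap("scene",4); crop(s,210,140,100,100,6,"pics/s4.png")
```

```text
t 6.13 pos [ 0.5265 -0.0122  0.0462] phi -174.2 tilt [-0.0092  0.0025 -1.    ] F [-0.3  0.8 -1.2] w 0.0276
shift cm [-0.44 -0.55  1.91] rot [ 0.19 -0.51  0.4 ]
```

View pics/s4.png

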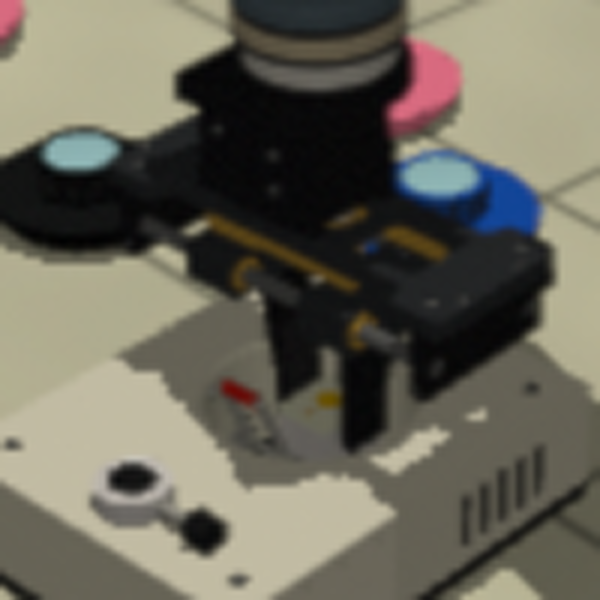

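The module is inside the well at about (320,410) in the crop. The arm hadn't settled when it was read, so I'll hold.

Emit:
{"name": "drive_tool", "arguments": {
  "targets": [0,0,0,0,0,0,0,0,0,0,0,0,0,0,0,0,0,0]
}}

```text
time: 6.43
position: [0.5315, -0.0146, 0.0514]
tool_rot: [-0.05, 0.999, -0.0, 0.002]
ft_force: [0.7, -0.8, -0.7]
grip_width: 0.0279
```

Run:
```python
from h import *
goals((.5313,-.0172,.027,185.4))
```

```text
t 6.43 pos [ 0.5315 -0.0146  0.0514] phi -174.29 tilt [ 3.e-03 -7.e-04 -1.e+00] F [ 0.7 -0.8 -0.7] w 0.0279
shift cm [ 0.05 -0.25  2.44] rot [-0.06  0.17  0.31]
```

Emit:
{"name": "drive_tool", "arguments": {
  "targets": [0,-0.25,0.4,0,0,0.3,0,-0.25,0.8,0,0,0.3,0,-0.25,0.8,0,0,0.3,0,-0.25,0.8,0,0,0.3]
}}

```text
time: 6.77
position: [0.5305, -0.0174, 0.0417]
tool_rot: [-0.047, 0.999, 0.0, -0.0]
ft_force: [-0.1, -0.1, -0.2]
grip_width: 0.0277
```

Run:
```python
from h import *
goals((.5313,-.0172,.027,185.4))
```

```text
t 6.77 pos [ 0.5305 -0.0174  0.0417] phi -174.65 tilt [-4.e-04  1.e-04 -1.e+00] F [-0.1 -0.1 -0.2] w 0.0277
shift cm [-0.09  0.02  1.47] rot [ 0.01 -0.02 -0.05]
```

Emit:
{"name": "drive_tool", "arguments": {
  "targets": [-0.05,0,0.2,0,0,0,-0.05,0,0.4,0,0,0,-0.05,0,0.6,0,0,0,-0.05,0,0.8,0,0,0,-0.05,0,1.0,0,0,0,-0.05,0,1.0,0,0,0]
}}

```text
time: 7.27
position: [0.5317, -0.0179, 0.0316]
tool_rot: [-0.047, 0.999, -0.0, 0.0]
ft_force: [0.5, -3.4, -0.0]
grip_width: 0.0279
```

Run:
```python
from h import *
goals((.5313,-.0172,.027,185.4))
```

```text
t 7.27 pos [ 0.5317 -0.0179  0.0316] phi -174.62 tilt [ 1.e-03 -8.e-04 -1.e+00] F [ 0.5 -3.4 -0. ] w 0.0279
shift cm [0.03 0.07 0.46] rot [-0.05  0.05 -0.02]
```

The side force is -3.4 N in y, so the lead-in is pushing the module towards -y. I'll ease that way while descending.

Emit:
{"name": "drive_tool", "arguments": {
  "targets": [0,-0.12,0.1,0,0,0,0,-0.12,0.2,0,0,0,0,-0.12,0.3,0,0,0,0,-0.12,0.4,0,0,0,0,-0.12,0.4,0,0,0]
}}

```text
time: 7.68
position: [0.5309, -0.0182, 0.0275]
tool_rot: [-0.047, 0.999, 0.0, -0.0]
ft_force: [-0.8, 0.9, -0.9]
grip_width: 0.0278
```

Run:
```python
from h import *
goals((.5313,-.0172,.027,185.4))
```

```text
t 7.68 pos [ 0.5309 -0.0182  0.0275] phi -174.63 tilt [-9.e-04  4.e-04 -1.e+00] F [-0.8  0.9 -0.9] w 0.0278
shift cm [-0.05  0.09  0.05] rot [ 0.03 -0.05 -0.03]
```

Emit:
{"name": "drive_tool", "arguments": {
  "targets": [0,0,0.1,0,0,0,0,0,0.15,0,0,0,0,0,0.15,0,0,0]
}}

```text
time: 7.93
position: [0.5311, -0.0183, 0.0267]
tool_rot: [-0.047, 0.999, 0.0, -0.0]
ft_force: [-0.5, 0.9, 3.4]
grip_width: 0.028
```

Seated: Fz is 3.4 N at TCP 0.0267, as expected. I'll open partly, since the well limits the fingers.

Emit:
{"name": "drive_tool", "arguments": {
  "targets": [0,0,0,0,0,0,0,0,0,0,0,0,0,0,0,0,0,0,0,0,0,0,0,0],
  "grip": 0.03
}}

```text
time: 8.27
position: [0.5313, -0.0185, 0.0262]
tool_rot: [-0.047, 0.999, 0.0, -0.0]
ft_force: [0.1, -0.3, -0.1]
grip_width: 0.0405
```

Emit:
{"name": "drive_tool", "arguments": {
  "targets": [0,0,-1,0,0,0,0,0,-3,0,0,0,0,0,-6,0,0,0,0,0,-9,0,0,0,0,0,-12,0,0,0,-4.5,-0.3,-12,0,0,0,-4.5,-0.3,-12,0,0,0,-4.5,-0.3,-12,0,0,0]
}}

```text
time: 8.93
position: [0.5793, -0.0177, 0.148]
tool_rot: [-0.047, 0.999, -0.001, 0.003]
ft_force: [0.1, 0.4, -0.9]
grip_width: 0.0423
```

Run:
```python
from h import *
goals()
s,d=snap("scene",5); crop(s,200,150,120,110,6,"pics/s5.png")
```

```text
t 8.93 pos [ 0.5793 -0.0177  0.148 ] phi -174.61 tilt [ 0.0055 -0.0012 -1.    ] F [ 0.1  0.4 -0.9] w 0.0423
```

View pics/s5.png

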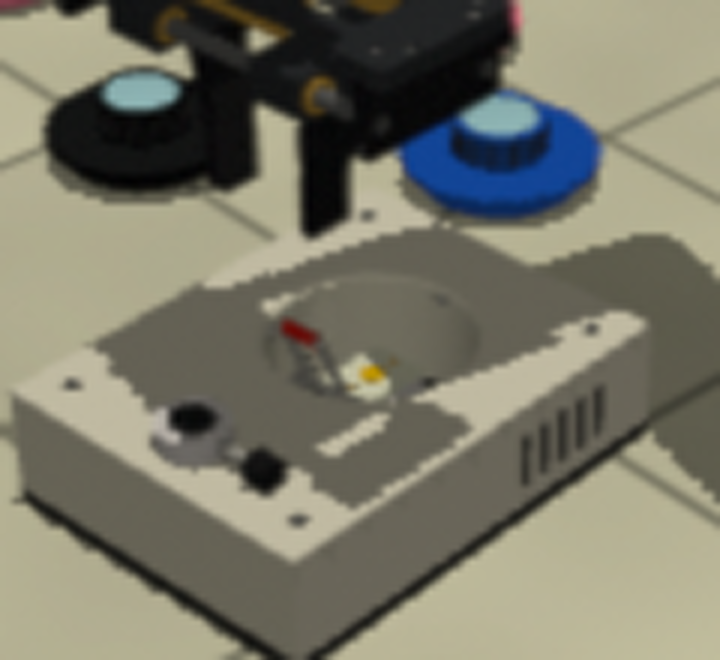

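The module sits in the pocket at crop (365,375), with the bail open at (298,330). Next I close the fingers and stage them on the bail's +x side.

Emit:
{"name": "drive_tool", "arguments": {
  "targets": [-1.2,0.4,0,0,0,0,-1.2,0.4,0,0,0,0,-1.2,0.4,2,0,0,0,-1.2,0.4,3,0,0,0,-1.2,0.4,4,0,0,0,-1.2,0.4,4,0,0,0,-1.2,0.4,4,0,0,0,-1.2,0.4,4,0,0,0],
  "grip": 1
}}

```text
time: 9.65
position: [0.5879, -0.0122, 0.1065]
tool_rot: [-0.047, 0.999, 0.0, -0.0]
ft_force: [0.7, 0.1, 0.0]
grip_width: 0.0021
```

```bash
cat >> h.py <<'E'
W0=np.array([.531,-.0183]); A=np.radians(5.4); U=np.array([np.cos(A),np.sin(A)]); V=np.array([-U[1],U[0]])
def basexy():
    goals(); p=robot.get_obs()['position']; r=p[:2]-W0; print('base X,Y,z mm',(r@U*1000).round(1),(r@V*1000).round(1),(p[2]*1000).round(1))
E
python3 - <<'E'
from h import *
basexy()
s,d=snap("scene",6); crop(s,200,150,120,110,6,"pics/s6.png")
E
```

```text
t 9.65 pos [ 0.5879 -0.0122  0.1065] phi -174.63 tilt [-0.  0. -1.] F [0.7 0.1 0. ] w 0.0021
base X,Y,z mm 57.2 0.7 106.5
```

View pics/s6.png

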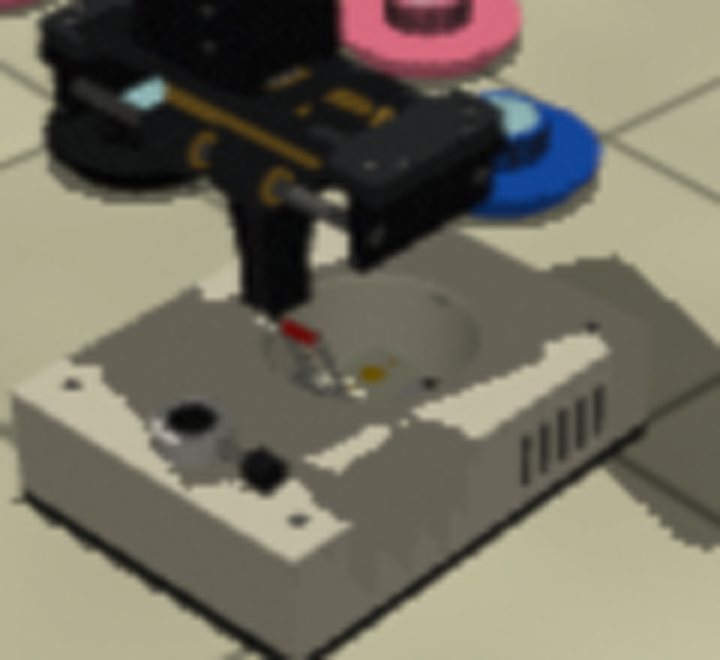

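Emit:
{"name": "drive_tool", "arguments": {
  "targets": [-0.6,0,0,0,0,0,-0.6,0,1.2,0,0,0,-0.6,0,2.4,0,0,0,-0.6,0,3.5,0,0,0,-0.6,0,3.5,0,0,0,-0.6,0,3.5,0,0,0]
}}

```text
time: 10.2
position: [0.5926, -0.0113, 0.0697]
tool_rot: [-0.047, 0.999, 0.0, -0.002]
ft_force: [-0.8, 0.8, -0.7]
grip_width: -0.0
```

Run:
```python
from h import *
basexy()
s,d=snap("scene",7); crop(s,200,150,120,110,6,"pics/s7.png")
```

```text
t 10.2 pos [ 0.5926 -0.0113  0.0697] phi -174.63 tilt [-3.4e-03  7.0e-04 -1.0e+00] F [-0.8  0.8 -0.7] w -0.0
base X,Y,z mm 62.0 1.2 69.7
```

View pics/s7.png

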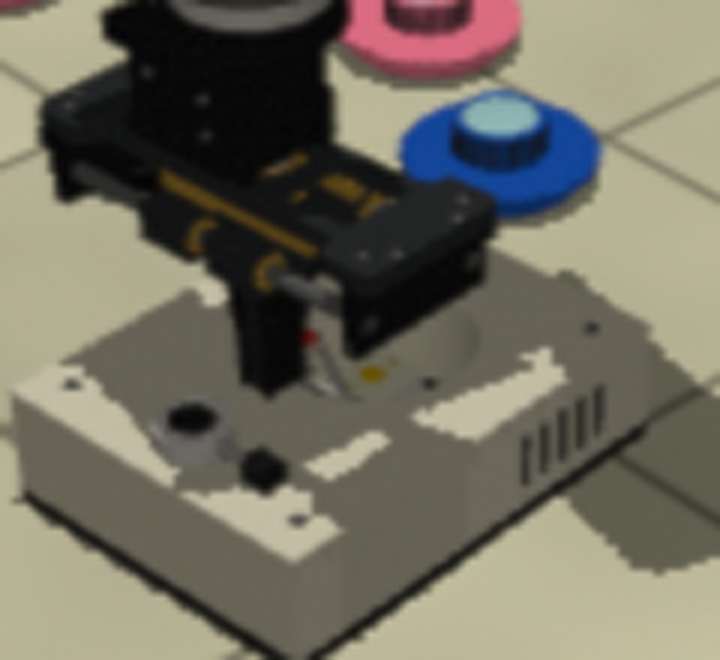

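The fingers are on the bail's +x side, with the sleeve at (310,338) just behind them. I'll sweep towards -x.

Emit:
{"name": "drive_tool", "arguments": {
  "targets": [0.7,-0.1,-0.1,0,0,0,1.4,-0.1,-0.2,0,0,0,2.1,-0.1,-0.2,0,0,0,2.8,-0.1,-0.2,0,0,0,3.5,-0.1,-0.2,0,0,0,4.2,-0.1,-0.2,0,0,0,4.9,-0.1,-0.2,0,0,0,5.7,-0.1,-0.2,0,0,0,5.7,-0.1,-0.2,0,0,0,5.7,-0.1,-0.2,0,0,0]
}}

```text
time: 11.08
position: [0.5356, -0.0176, 0.0732]
tool_rot: [-0.047, 0.999, 0.0, -0.001]
ft_force: [-0.1, -0.4, -0.4]
grip_width: 0.0008
```

Run:
```python
from h import *
basexy()
s,d=snap("scene",8); crop(s,200,150,120,110,6,"pics/s8.png")
```

```text
t 11.08 pos [ 0.5356 -0.0176  0.0732] phi -174.64 tilt [-2.7e-03  7.0e-04 -1.0e+00] F [-0.1 -0.4 -0.4] w 0.0008
base X,Y,z mm 4.6 0.3 73.2
```

View pics/s8.png

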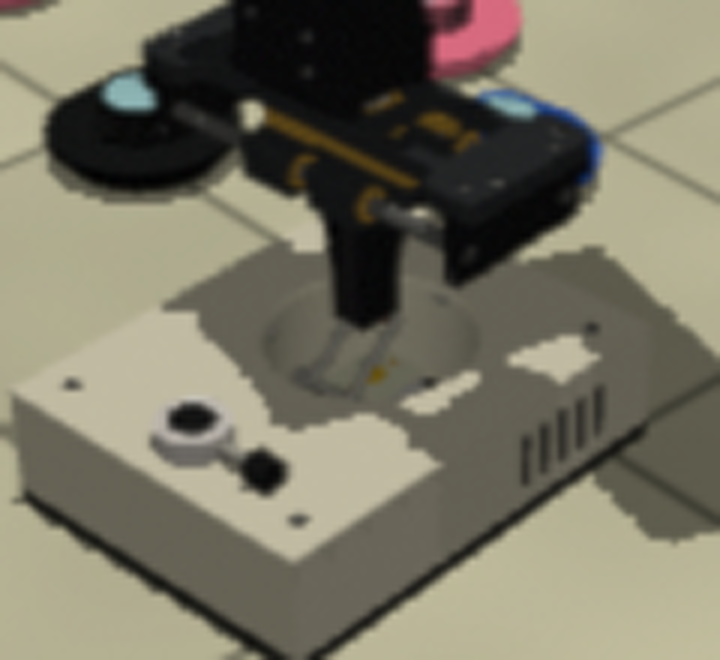

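The bail's legs now lean towards -x, behind the fingers. I'll press down along the arc.

Emit:
{"name": "drive_tool", "arguments": {
  "targets": [0.3,0,0.4,0,0,0,0.6,0,0.8,0,0,0,0.9,0,1.2,0,0,0,1.2,0,1.5,0,0,0,1.5,0,1.8,0,0,0,1.8,0,2.1,0,0,0,1.8,0,2.4,0,0,0,1.8,0,2.4,0,0,0,1.8,0,2.4,0,0,0]
}}

```text
time: 11.88
position: [0.5191, -0.0195, 0.049]
tool_rot: [-0.047, 0.999, 0.0, -0.0]
ft_force: [-0.1, 0.1, -0.1]
grip_width: 0.0006
```

Run:
```python
from h import *
basexy()
```

```text
t 11.88 pos [ 0.5191 -0.0195  0.049 ] phi -174.63 tilt [-7.e-04  2.e-04 -1.e+00] F [-0.1  0.1 -0.1] w 0.0006
base X,Y,z mm -12.0 -0.1 49.0
```

Emit:
{"name": "drive_tool", "arguments": {
  "targets": [0.1,0,0.1,0,0,0,0.1,0,0.2,0,0,0,0.1,0,0.3,0,0,0,0.1,0,0.3,0,0,0]
}}

```text
time: 12.22
position: [0.5184, -0.0197, 0.0463]
tool_rot: [-0.047, 0.999, -0.0, 0.0]
ft_force: [-0.1, 0.1, 0.8]
grip_width: 0.0001
```

Emit:
{"name": "drive_tool", "arguments": {
  "targets": [0,0,0.1,0,0,0,0,0,0.2,0,0,0,0,0,0.2,0,0,0]
}}

```text
time: 12.47
position: [0.5185, -0.0198, 0.0455]
tool_rot: [-0.047, 0.999, -0.0, 0.0]
ft_force: [-1.9, -0.7, 10.7]
grip_width: 0.0007
```

It stops hard at z 0.0455 with 10.7 N, so the bail appears shut. I'll rise and look.

Emit:
{"name": "drive_tool", "arguments": {
  "targets": [0,0,-2,0,0,0,0,0,-6,0,0,0,0,0,-10,0,0,0,5,8,-14,0,0,0,5,12,-14,0,0,0,5,12,-14,0,0,0,5,12,-14,0,0,0],
  "grip": -1
}}

```text
time: 13.05
position: [0.4539, 0.0987, 0.1856]
tool_rot: [-0.048, 0.999, 0.001, -0.001]
ft_force: [-0.1, 0.2, -0.2]
grip_width: 0.0394
```

Run:
```python
from h import *
basexy()
s,d=snap("scene",9); crop(s,210,150,110,90,7,"pics/s9.png")
t,d=snap("top",9)
p=t[150:250,230:330]; crop(t,225,155,110,90,7,"pics/t9.png")
n="scene"; x,y=255,205
q=s[190:225,235:285].astype(int); m=(q[...,0]>q[...,1]+35)&(q[...,0]>q[...,2]+45)&(q[...,1]<90); v,u=np.nonzero(m); uv=(u.mean()+235,v.mean()+190); print(len(u),uv,ray(n,uv,.047), (ray(n,uv,.047)[0,:2]-W0)@np.c_[U,V]*1000)
```

```text
t 13.05 pos [0.4539 0.0987 0.1856] phi -174.49 tilt [-0.0014  0.0017 -1.    ] F [-0.1  0.2 -0.2] w 0.0394
base X,Y,z mm -65.8 123.7 185.6
17 (np.float64(265.1764705882353), np.float64(207.52941176470588)) [[ 0.5197292  -0.01684189  0.047     ]] [-11.0835617    2.51231041]
```

View pics/s9.png

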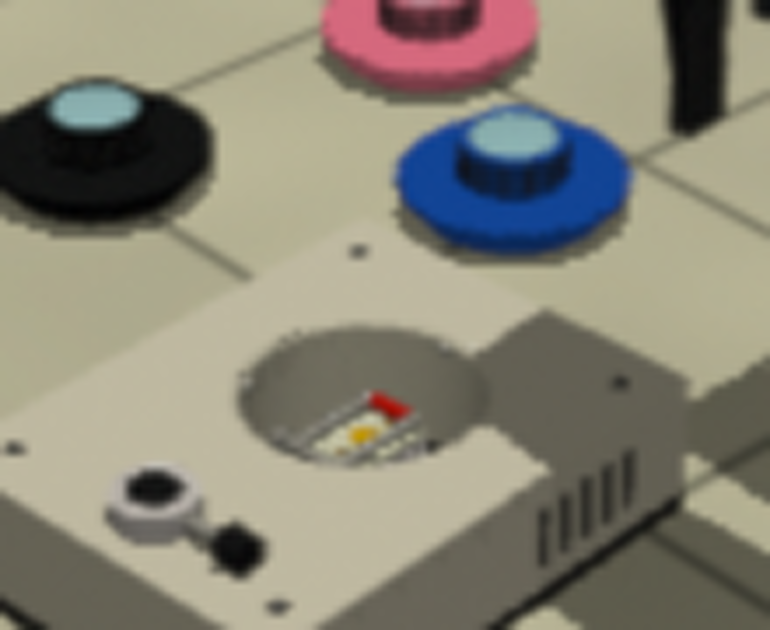

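View pics/t9.png

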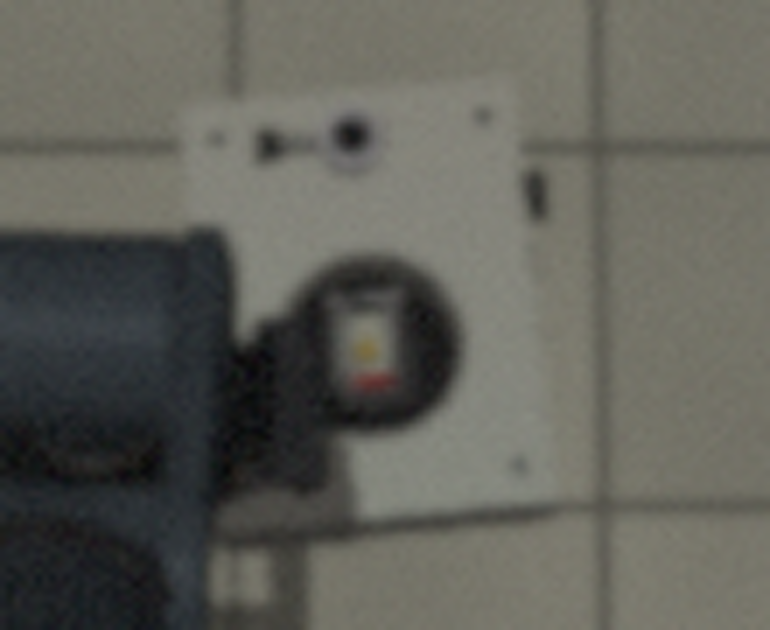

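The bail is shut level over the module: red sleeve at scene crop (390,405), top crop (372,382), with the yellow LED between the legs. The black cell is untouched at scene crop (95,150). Next I go for it.

Run:
```python
from h import *
goals((.4523,-.2895,.08,185.4))
```

```text
t 13.15 pos [0.456  0.0971 0.185 ] phi -174.39 tilt [ 6.e-04  2.e-04 -1.e+00] F [-0.1 -0.4  0.8] w 0.0473
shift cm [  4.15 -38.44  10.49] rot [0.01 0.04 0.21]
```

Emit:
{"name": "drive_tool", "arguments": {
  "targets": [4.1,-38.4,0,0,0,0,4.1,-38.4,0,0,0,0,4.1,-38.4,0,0,0,0,4.1,-38.4,0,0,0,0,4.1,-38.4,0,0,0,0,4.1,-38.4,0,0,0,0,4.1,-38.4,0,0,0,0,4.1,-38.4,5,0,0,0,4.1,-38.4,10.5,0,0,0,4.1,-38.4,10.5,0,0,0,4.1,-38.4,10.5,0,0,0,4.1,-38.4,10.5,0,0,0],
  "grip": -1
}}

```text
time: 14.15
position: [0.4503, -0.2939, 0.0749]
tool_rot: [-0.045, 0.999, 0.002, -0.002]
ft_force: [0.3, -0.5, -0.3]
grip_width: 0.087
```

Emit:
{"name": "drive_tool", "arguments": {
  "targets": [0,0,0,0,0,0,0,0,0,0,0,0,0,0,0,0,0,0]
}}

```text
time: 14.4
position: [0.4529, -0.2908, 0.0806]
tool_rot: [-0.047, 0.999, -0.001, 0.001]
ft_force: [0.7, -0.4, 0.9]
grip_width: 0.0872
```

Run:
```python
from h import *
goals((.4523,-.2895,.0185,185.4))
s,d=snap("scene",10); crop(s,160,100,120,100,6,"pics/s10.png")
```

```text
t 14.4 pos [ 0.4529 -0.2908  0.0806] phi -174.58 tilt [ 0.0013 -0.0012 -1.    ] F [ 0.7 -0.4  0.9] w 0.0872
shift cm [0.06 0.14 6.21] rot [-0.08  0.07  0.02]
```

View pics/s10.png

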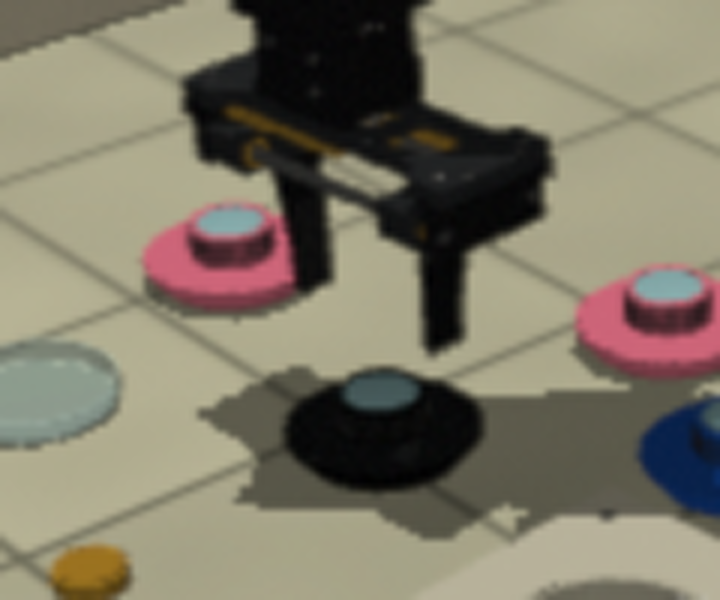

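The fingers straddle the black cell's collar at (380,392), which matches the projected centre. Descending.

Emit:
{"name": "drive_tool", "arguments": {
  "targets": [0,0.1,1.5,0,0,0,0,0.1,3,0,0,0,0,0.1,4.5,0,0,0,0,0.1,5.2,0,0,0,0,0.1,5.7,0,0,0,0,0.1,6.0,0,0,0,0,0.1,6.1,0,0,0,0,0.1,6.1,0,0,0]
}}

```text
time: 15.12
position: [0.4527, -0.2902, 0.0188]
tool_rot: [-0.047, 0.999, -0.0, 0.0]
ft_force: [0.3, 0.1, 0.4]
grip_width: 0.0873
```

Emit:
{"name": "drive_tool", "arguments": {
  "targets": [0,0,0,0,0,0,0,0,0,0,0,0,0,0,0,0,0,0,0,0,0,0,0,0,0,0,0,0,0,0,0,0,0,0,0,0,0,0,0,0,0,0,0,0,0,0,0,0,0,0,0,0,0,0,0,0,0,0,0,0],
  "grip": 1,
  "squeeze": 45
}}

```text
time: 15.95
position: [0.4525, -0.2903, 0.0184]
tool_rot: [-0.047, 0.999, -0.0, 0.0]
ft_force: [-0.5, -0.8, 0.2]
grip_width: 0.0467
```

Run:
```python
from h import *
goals((.5307,-.0182,.14,185.4))
```

```text
t 15.95 pos [ 0.4525 -0.2903  0.0184] phi -174.63 tilt [ 3.e-04 -4.e-04 -1.e+00] F [-0.5 -0.8  0.2] w 0.0467
shift cm [-10.34  26.35 -12.17] rot [-0.03  0.02 -0.03]
```

Emit:
{"name": "drive_tool", "arguments": {
  "targets": [0,0,-2,0,0,0,0,0,-5,0,0,0,0,0,-9,0,0,0,-2,5,-12,0,0,0,-10.3,26.3,-12.2,0,0,0,-10.3,26.3,-12.2,0,0,0,-10.3,26.3,-12.2,0,0,0,-10.3,26.3,-12.2,0,0,0,-10.3,26.3,-12.2,0,0,0,-10.3,26.3,-12.2,0,0,0,-10.3,26.3,-12.2,0,0,0,-10.3,26.3,-12.2,0,0,0]
}}

```text
time: 16.95
position: [0.5298, -0.0161, 0.14]
tool_rot: [-0.049, 0.999, 0.0, -0.001]
ft_force: [-0.2, -0.9, -1.9]
grip_width: 0.0469
```

Emit:
{"name": "drive_tool", "arguments": {
  "targets": [0,0,0,0,0,0,0,0,0,0,0,0,0,0,0,0,0,0,0,0,0,0,0,0]
}}

```text
time: 17.28
position: [0.5299, -0.02, 0.1402]
tool_rot: [-0.046, 0.999, 0.0, -0.0]
ft_force: [-0.4, 0.8, -1.9]
grip_width: 0.0471
```

Run:
```python
from h import *
goals((.5307,-.0182,.09,185.4))
s,d=snap("scene",11); crop(s,190,110,130,110,6,"pics/s11.png")
```

```text
t 17.28 pos [ 0.5299 -0.02    0.1402] phi -174.77 tilt [-5.e-04  0.e+00 -1.e+00] F [-0.4  0.8 -1.9] w 0.0471
shift cm [-0.1   0.17  5.02] rot [ 0.   -0.03 -0.17]
```

View pics/s11.png

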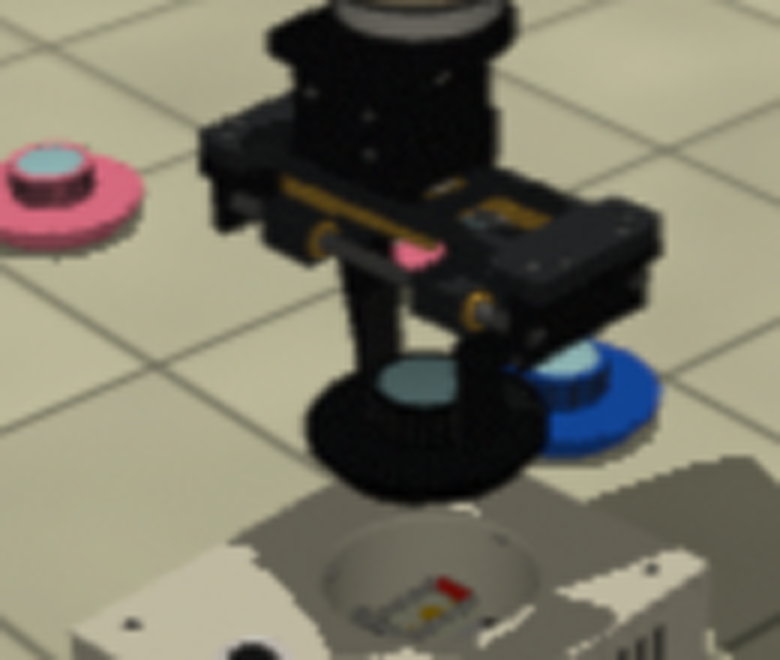

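Run:
```python
from h import *
f=lambda X:((proj("scene",X)-[190,110]+.5)*6-.5).round(1)
print(f([.5299,-.02,.1397]),f([.5307,-.0182,.06]))
a=np.arange(0,6.28,.02)
for c,z,r in(((.5299,-.02),.138,.052),((.5307,-.0182),.06,.0475)):
    q=f(np.c_[c[0]+r*np.cos(a),c[1]+r*np.sin(a),0*a+z]); print(q.min(0),q.max(0))
```

```text
[[426.5 412.8]] [[432.  571.7]]
[302.  353.3] [550.9 484.2]
[322.3 511.1] [541.4 636.5]
```

In the columns, the cell sits where predicted over the well: flange centre 426.5 and well rim 431, both as projected. I'll lower it to just above the mouth.

Emit:
{"name": "drive_tool", "arguments": {
  "targets": [-0.1,0.17,1.5,0,0,0,-0.1,0.17,3,0,0,0,-0.1,0.17,4.5,0,0,0,-0.1,0.17,5.2,0,0,0,-0.1,0.17,5.5,0,0,0,-0.1,0.17,5.5,0,0,0,-0.1,0.17,5.5,0,0,0]
}}

```text
time: 17.92
position: [0.5315, -0.0171, 0.0857]
tool_rot: [-0.047, 0.999, -0.0, 0.0]
ft_force: [0.2, -0.4, -1.8]
grip_width: 0.047
```

Run:
```python
from h import *
goals((.5307,-.0182,.0745,185.4))
s,d=snap("scene",12); crop(s,190,120,130,110,6,"pics/s12.png")
```

```text
t 17.92 pos [ 0.5315 -0.0171  0.0857] phi -174.66 tilt [ 7.e-04 -1.e-04 -1.e+00] F [ 0.2 -0.4 -1.8] w 0.047
shift cm [ 0.09 -0.1   1.12] rot [-0.01  0.04 -0.06]
```

View pics/s12.png

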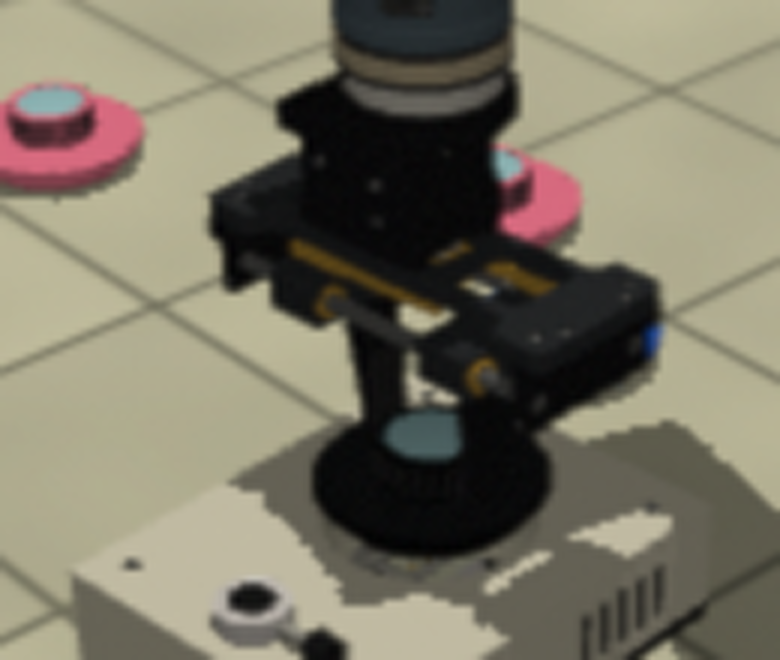

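Well aligned, with the flange spanning (314–550) over the well. Now down slowly to the balls.

Emit:
{"name": "drive_tool", "arguments": {
  "targets": [0.05,-0.1,0.3,0,0,0,0.05,-0.1,0.5,0,0,0,0.05,-0.1,0.7,0,0,0,0.05,-0.1,0.85,0,0,0,0.05,-0.1,0.85,0,0,0]
}}

```text
time: 18.38
position: [0.5305, -0.0177, 0.0766]
tool_rot: [-0.047, 0.999, 0.0, -0.0]
ft_force: [-0.1, -0.3, -1.3]
grip_width: 0.0472
```

Run:
```python
from h import *
goals((.5307,-.0182,.0745,185.4))
```

```text
t 18.38 pos [ 0.5305 -0.0177  0.0766] phi -174.62 tilt [-5.e-04  1.e-04 -1.e+00] F [-0.1 -0.3 -1.3] w 0.0472
shift cm [-0.02 -0.05  0.21] rot [ 0.01 -0.03 -0.02]
```

Emit:
{"name": "drive_tool", "arguments": {
  "targets": [0,0,0.15,0,0,0,0,0,0.3,0,0,0,0,0,0.3,0,0,0]
}}

```text
time: 18.63
position: [0.5308, -0.0182, 0.0738]
tool_rot: [-0.047, 0.999, -0.0, 0.0]
ft_force: [-0.3, -2.7, -0.3]
grip_width: 0.0469
```

Run:
```python
from h import *
goals()
```

```text
t 18.63 pos [ 0.5308 -0.0182  0.0738] phi -174.6 tilt [ 0.e+00 -7.e-04 -1.e+00] F [-0.3 -2.7 -0.3] w 0.0469
```

Emit:
{"name": "drive_tool", "arguments": {
  "targets": [0,-0.08,0.1,0,0,0,0,-0.08,0.2,0,0,0,0,-0.08,0.3,0,0,0,0,-0.08,0.3,0,0,0]
}}

```text
time: 18.97
position: [0.5311, -0.0192, 0.0715]
tool_rot: [-0.047, 0.999, -0.0, 0.0]
ft_force: [-0.6, -2.8, 4.9]
grip_width: 0.0473
```

Emit:
{"name": "drive_tool", "arguments": {
  "targets": [0,-0.1,0.1,0,0,0,0,-0.1,0.2,0,0,0,0,-0.1,0.2,0,0,0]
}}

```text
time: 19.22
position: [0.5313, -0.0194, 0.0691]
tool_rot: [-0.047, 0.999, 0.0, 0.001]
ft_force: [0.7, -0.2, -2.1]
grip_width: 0.0471
```

The force peaked and then dropped, so the click is likely passed. On to flush.

Emit:
{"name": "drive_tool", "arguments": {
  "targets": [0,0,0.1,0,0,0,0,0,0.2,0,0,0,0,0,0.3,0,0,0,0,0,0.3,0,0,0]
}}

```text
time: 19.55
position: [0.5306, -0.0195, 0.0654]
tool_rot: [-0.047, 0.999, 0.0, -0.0]
ft_force: [-0.1, -1.6, -1.7]
grip_width: 0.0475
```

Emit:
{"name": "drive_tool", "arguments": {
  "targets": [0,0,0.1,0,0,0,0,0,0.15,0,0,0,0,0,0.15,0,0,0]
}}

```text
time: 19.8
position: [0.5307, -0.0195, 0.0653]
tool_rot: [-0.047, 0.999, 0.0, -0.0]
ft_force: [-2.1, -0.1, 8.4]
grip_width: 0.0475
```

Emit:
{"name": "drive_tool", "arguments": {
  "targets": [0,0,0.05,0,0,0,0,0,0.05,0,0,0,0,0,0.05,0,0,0,0,0,0.05,0,0,0]
}}

```text
time: 20.13
position: [0.5307, -0.0195, 0.0653]
tool_rot: [-0.047, 0.999, -0.0, 0.0]
ft_force: [-3.3, 1.3, 11.1]
grip_width: 0.0471
```

Run:
```python
from h import *
goals()
s,d=snap("scene",13); crop(s,190,120,130,110,6,"pics/s13.png")
for i in range(4):
    robot.camera("top"); print(robot.get_obs()['ft_force'].round(1), robot.get_obs()['position'].round(4))
```

```text
t 20.13 pos [ 0.5307 -0.0195  0.0653] phi -174.62 tilt [ 2.e-04 -1.e-04 -1.e+00] F [-3.3  1.3 11.1] w 0.0471
[-3.1  1.  11.4] [ 0.5307 -0.0195  0.0653]
[-3.1  2.2 11.4] [ 0.5307 -0.0195  0.0653]
[-2.4  0.4 12.5] [ 0.5307 -0.0195  0.0653]
[-2.3  0.2 12.5] [ 0.5307 -0.0195  0.0653]
```

View pics/s13.png

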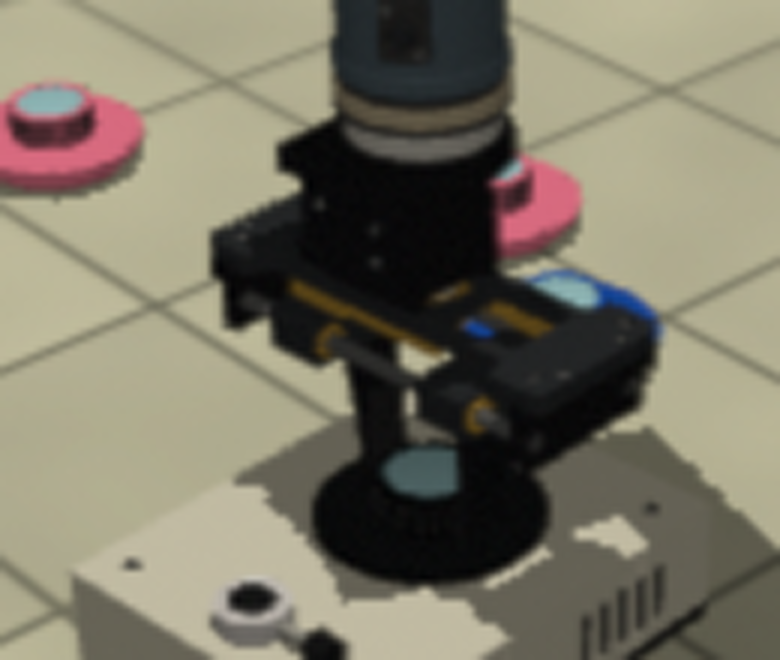

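The flange lies flat on the base around (430,520). The position holds steady at 0.0653, and the press reads 11–12.5 N with no upward drift. Handing in.

Run:
```python
from rig import robot
print(robot.hand_in()); o=robot.get_obs(); print(o['time'],o['ft_force'],o['position'])
```

```text
the job is handed in; nothing more can be done
None
the job is handed in; nothing more can be done
```

The lamp is back together and the job is handed in at about 20.3 s, with the gripper still pressing the lens cell down.

- **Module:** it went into the pocket and touched the floor at the expected height (TCP 26.7 mm, Fz 3.4 N).
- **Bail:** it swung shut against a firm stop at 10.7 N. Both camera views then showed it level over the module.
- **Lens cell:** I picked the black one with the pale lens. Going in, the force rose to at least 5 N and then dropped past the balls, though I did not sample the roughly 12 N peak itself. The flange then stopped on the base at TCP 65.3 mm, against 65.5 mm expected.
- **Final push:** the wrist reads 11–12.5 N, so about 13 N on the cell with the cell's own weight added. A sideways reading of 2–3 N remains.

**Checks that disagreed:** the scene camera read about 3 mm further towards +x than the top camera. I averaged the two at first, then leaned on the top view and the contact forces to correct it. I saw no contact with the other things on the counter, but I did not take a final full view to confirm they had not moved.

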